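Stopper the slip flask and hold the damp box open

ROBOT

A 6-joint arm with a two-finger parallel gripper is mounted at the origin on a cart in front of the work surface, level with it; the furniture and walls round the work are solid. World frame = base frame: x ahead of the robot, y to its left, z up, the work surface at z = 0. Lengths are in mm, angles in rad, forces in N, time in s.
With the tool pointing down it reaches from about 275 to 1000 mm from the base axis. Payload 8.4 kg.
Tool frame: the origin (TCP) lies between the finger pads; the fingertips stand r.finger_overhang ahead of it and the grasp point (between the pads) is the TCP (r.finger_overhang is the distance from the TCP to the fingertips, in mm); z points along the fingers, y is the line along which they close (so a half turn about z gives the same grasp; the last joint's range is limited). The gripper opens to 85 mm and grips with 20 to 120 N. Pads are 22 mm wide; open, the fingers measure 114 mm over their backs; the gripper's body (76 mm by 85 mm) begins 54 mm behind the grasp point. The pads swing forward as they close: fully open they stand 13 mm farther back than shut.
Start: joints at [-1.219, 0.353, 1.633, -0, 1.155, -0.002], TCP at [216.539, -586.292, 223.981] pointing down, gripper open.
Joint ranges: [-2.63, 2.63], [-0.92, 2.1], [0.06, 2.66], [-1.3, 4.44], [0, 2.69], [-3.02, 3.02]. Speed limits (rad/s): [2.22, 2.22, 2.79, 3.14, 3.14, 3.14].

INTERFACE

Orientations are given as [roll, pitch, yaw] about the fixed x, y, z axes, in that order (R = Rz(yaw) Ry(pitch) Rx(roll)).
In Python, from rig import r, cams, sign_off gives the robot as it stands.
- The arm moves only by the shell command python3 -m crank 'ROWS' [FORCE]. ROWS is JSON, a list of rows, each a list of 7 numbers: the shift along the tool's x, y, z in m, then the turn, a rotation vector about the tool's x, y, z in rad, then the closure, from 0 (fully open) to 1 (shut). In form: [[dx, dy, dz, ax, ay, az, gripper], ...]. A call has 1 to 5 rows; each row is the pose to reach, as a shift and turn from the pose commanded when the call began, along the tool's axes at that moment; what a row does not reach only later rows make up. A row lasts 1/10 s, in which the tool goes at most 50 mm and 8.59 degrees, less where a joint would pass 70% of its speed; a pose out of reach is approached as far as the arm can. A call with a gripper value outside its range is refused whole. The fingers move at their own pace and stop on an object; FORCE is the grip in N (left out, the last holds). Time passes only in rows, so rows that repeat a pose let the fingers close. It gives the time, the measured TCP pose, the force, the opening and the grip force at its end, in the units of the state.
- r.sense(): the state, without advancing time (a new reading comes with each control period).
- cams.grab_frame(name): name is "side" or "top"; returns a dict with "image" (480x640x3 uint8, red, green, blue), "fx", "fy", "cx", "cy" (pixels), "position" and "orientation" of the camera in the world. Camera axes: x right, y down, z forward; pixel columns grow to the right and rows downward; lengths in mm; the calibration is good to about 2 mm. A picture is of the moment at which its call begins. There is no depth.
- sign_off(): hands the job in; it is judged then, once.
The state is a dict: "clock": time; "qpos": joint angles; "qvel": joint speeds; "joint_efforts": joint torques, N m; "eef_pos": TCP position; "tcp_rot": TCP orientation; "contact_force": force on the tool from outside, world axes, zero at the start; "wrist_torque": the same for the moment, N m; "opening": opening from 0.0 (shut) to 1.0 (fully open); "grasp_force": force on a finger pad.
Only numpy, scipy, OpenCV 4.12 (cv2) and the standard library are available. Lean on these libraries where they do the work, as an engineer would, in place of code of your own. Each camera call takes 0.05 s, during which the arm holds its last target. There are 200 camera calls.

TASK

Take the stopper out of its wooden stand and push it fully home in the neck of the slip flask, so that its flange sits flat on the rim, and let go of it, leaving the flask standing where it is. Then lift the lid of the wooden damp box by its front tongue to 50 degrees (within 5) and keep holding it there, so that I can lay the flask in: the lid falls shut if let go, so finish while still holding it. Leave the other things on the table where they are.

Things in the scene. Friction and masses are not known exactly. Their poses are not given: they have to be found in the camera images.
- stopper: tapered stopper, loose, about 60 g: cork stem pointing down, 24 mm long, 16 mm wide at the foot and 22 mm at the top; above it a dark wooden flange 36 mm wide and 6 mm thick, and on that an upright round knob 26 mm wide and 36 mm high to grip. Origin on its axis at the underside of the flange (42 mm below the knob's top); z points up along the knob. At the start it stands upright in one hole of the stand, flange flat on the stand's top
- stand: fixed pale wooden block 65 (x) x 115 (y) x 34 mm high, with two through holes 27 mm wide on its y axis, 26 mm either side of the middle; origin at the centre of its underside. The stopper stands in the hole on its -y side, the other hole is empty
- flask: brown unglazed stoneware flask, loose, about 0.4 kg, upright, 115 mm high, 72 mm wide at the belly, with a straight round neck 33 mm wide outside and 25 mm inside; origin at the centre of its underside
- flask_mouth (a point): centre of the flask's open mouth, level with the rim, 115 mm above its underside; the stopper's origin comes here when it is fully home
- damp_box: fixed open wooden chest 170 (x) x 190 (y) x 105 mm high with a hinged lid 10 mm thick lying on its rim; origin at the centre of its underside, x points from the front (the side with the tongue, facing the robot) to the hinge at the back
- lid_tongue (a point): middle of the graspable part of the pale wooden tongue that sticks straight out of the middle of the lid's front edge: 26 mm wide (along the box's y), 14 mm thick, 55 mm long; this point is 30 mm in front of the lid's edge, 204 mm in front of the hinge axis, and, with the lid shut, 5 mm above the hinge axis and 110 mm above the table; it moves with the lid
- lid_hinge (a point): middle of the lid's hinge axis, at the top of the box's back wall, 85 mm behind the box's origin and 105 mm above the table; the axis runs along the box's y
- lid (a joint): angle of the lid in rad: 0 shut, growing as the front edge is lifted (50 degrees = 0.873), stop at 1.4; the lid weighs about 0.3 kg, swings freely with almost no friction, and falls shut from every angle when let go
- cork_block: bystander: cork block 58 x 55 x 22 mm, loose; origin at the centre of its underside
- needle_tin: bystander: small open tin 55 mm wide, 58 mm high, loose; origin at the centre of its underside
There are look-alikes about, which are no part of the job. Several things have the shape of the stopper; the one meant has the colours described above.

How it is judged:
By the outcome, as a careful person would: the job done as asked, in the order asked, and still so for the second after the job is handed in, while the arm keeps its last pose, push and grip.
It also fails if it takes over 51 s, if anything falls off the work surface, if the arm or the gripper's body presses on something with over 40 N, if the wrist force passes 120 N, or if a joint passes its speed limit or range.

## Working session

There is one attempt and no reset: what is moved stays moved. The work goes in short steps, Python scripts to look and compute and a shell command to move; the robot and the scene stay as the last step left them, time stands still between calls to the robot, and variables do not carry over. Pictures are saved under pics/ and viewed, at most 10 in all, crops included, and the job is handed in when it is done.

```bash
mkdir -p pics; ls; python3 - <<'E'
from rig import r,cams
import cv2,json
print(r.sense(), r.finger_overhang)
for n in("side","top"):
    f=cams.grab_frame(n); cv2.imwrite(f"pics/{n}0.png",f["image"][:,:,::-1])
    print(n,{k:v for k,v in f.items() if k!="image"})
E
```

```text
pics
{'clock': 0.0, 'qpos': array([-1.21942197e+00,  3.53632734e-01,  1.63416504e+00,  2.58627718e-05,
        1.15519651e+00, -2.43003065e-03]), 'qvel': array([ 0.00069223, -0.00153613, -0.00178804, -0.00073338,  0.00189343,
       -0.00087595]), 'joint_efforts': array([ 8.27227541e-04, -6.05242181e+01, -3.42076993e+01, -4.56308680e-05,
        9.58556804e-03,  2.46611427e-05]), 'eef_pos': array([ 216.36031248, -585.8200655 ,  223.25809564]), 'tcp_rot': array([-3.14019109e+00, -2.70524432e-05,  3.53793907e-01]), 'contact_force': array([0.17102792, 0.08677477, 0.12797941]), 'wrist_torque': array([ 0.00012484, -0.00106886,  0.00497202]), 'grasp_force': 0.0, 'opening': 1.0019941937075023} 19.0
side {'fx': 515.8000233296736, 'fy': 515.8000233296736, 'cx': 321.10980703670083, 'cy': 245.2907210291815, 'position': array([ 514.15017115, -930.33101687,  680.99288253]), 'orientation': array([-2.28854467, -0.01779368, -0.10538079])}
top {'fx': 607.1581422127362, 'fy': 607.1581422127362, 'cx': 313.3279679327733, 'cy': 242.9929651419457, 'position': array([ 359.15904332, -254.28610216, 1155.35011926]), 'orientation': array([-2.94991981,  0.02233262, -1.59602373])}
```

View pics/side0.png

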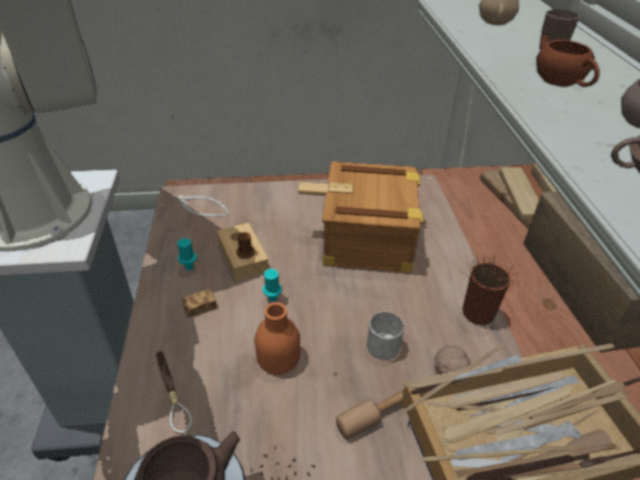

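View pics/top0.png

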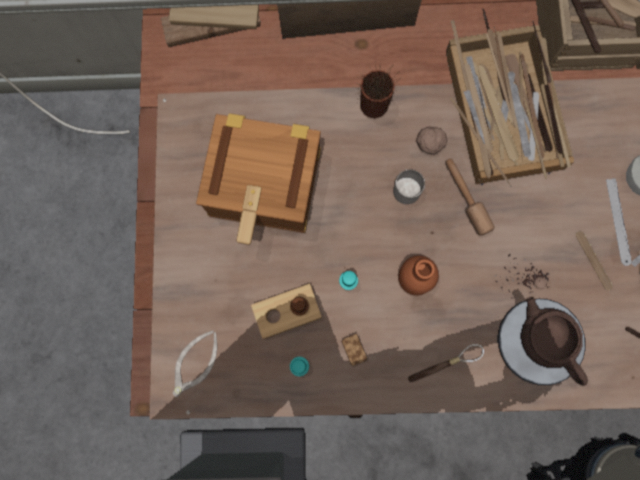

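Both views agree: the dark stopper is in the stand at top (299,305) / side (245,243). The flask mouth is at top (425,268) / side (276,313), and the tongue at top (248,215) / side (325,188). Teal look-alikes are at top (348,279) and (299,366). I'll take enlarged crops to get precise pixels.

```bash
cat > h.py <<'E'
import numpy as np,cv2
from scipy.spatial.transform import Rotation as R
from rig import r,cams
def ray(f,u,v):
    d=R.from_euler('xyz',f["orientation"]).apply([(u-f["cx"])/f["fx"],(v-f["cy"])/f["fy"],1]); return np.array(f["position"]),d
def plane(f,u,v,z):
    p,d=ray(f,u,v); return p+d*(z-p[2])/d[2]
def tri(a,ua,b,ub):
    p,d=ray(a,*ua);q,e=ray(b,*ub)
    t=np.linalg.lstsq(np.c_[d,-e],q-p,rcond=None)[0]
    x,y=p+t[0]*d,q+t[1]*e; return (x+y)/2,np.linalg.norm(x-y)
def proj(f,P):
    c=R.from_euler('xyz',f["orientation"]).inv().apply(np.array(P)-f["position"]); return c[0]/c[2]*f["fx"]+f["cx"],c[1]/c[2]*f["fy"]+f["cy"]
def crop(f,u,v,w=60,h=45,s=6):
    return cv2.resize(np.ascontiguousarray(f["image"][v-h//2:v-h//2+h,u-w//2:u-w//2+w,::-1]),None,fx=s,fy=s,interpolation=cv2.INTER_NEAREST)
E
python3 - <<'E'
from h import *
t=cams.grab_frame("top");s=cams.grab_frame("side")
a=np.hstack([crop(t,290,312,66,50),crop(t,422,272,66,50)]);b=np.hstack([crop(s,245,245,66,50),crop(s,276,325,66,50)])
cv2.imwrite("pics/c1.png",np.vstack([a,b])[:600,:800])
print(a.shape)
E
```

```text
(300, 792, 3)
```

View pics/c1.png

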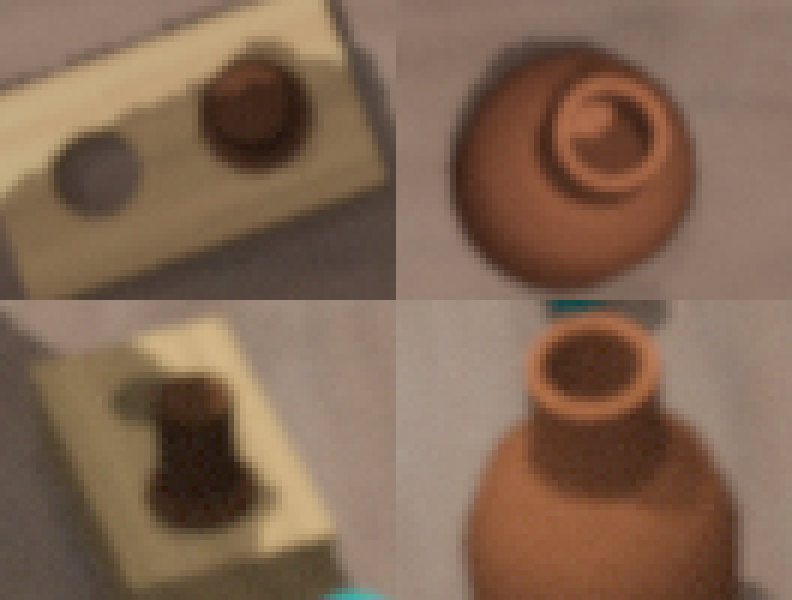

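The crops show the knob top at top ≈(297.7,302.7) / side ≈(243.7,235.9), and the flange centre at top ≈(299.2,305.3). The flask mouth is at top ≈(424.5,268.7) / side ≈(275.5,310.5).

```bash
python3 - <<'E'
from h import *
t=cams.grab_frame("top");s=cams.grab_frame("side")
print("knobtop",tri(t,(297.7,302.7),s,(243.7,235.9)), plane(t,297.7,302.7,76),plane(s,243.7,235.9,76))
print("flange",plane(t,299.0,305.2,40),plane(s,244.6,251,37))
print("mouth",tri(t,(424.5,268.5),s,(275.5,310.5)),plane(t,424.5,268.5,115),plane(s,275.5,310.5,115))
print("knob proj",)
cv2.imwrite("pics/c2.png",np.vstack([np.hstack([crop(t,262,175,132,150,3),crop(s,360,195,134,150,3)])]))
# tongue: pale wood
for n,f,(x0,y0,x1,y1) in(("top",t,(228,180,270,250)),("side",s,(290,175,360,200))):
    h=cv2.cvtColor(f["image"],cv2.COLOR_RGB2HSV)[y0:y1,x0:x1]
    m=((h[...,2]>165)&(h[...,1]>75)).astype(np.uint8)
    c=max(cv2.findContours(m,0,2)[0],key=cv2.contourArea)
    print(n,cv2.contourArea(c),(cv2.boxPoints(cv2.minAreaRect(c))+[x0,y0]).round(1).tolist())
E
```

```text
knobtop (array([ 461.19200034, -205.08489338,   76.57215773]), np.float64(1.311151286119265)) [ 461.89686286 -204.95309312   76.        ] [ 460.50299798 -204.58033962   76.        ]
flange [ 460.67048482 -205.60259372   40.        ] [ 459.02158315 -201.89784757   37.        ]
mouth (array([ 510.96026124, -426.34720923,  117.13572626]), np.float64(0.2411596339139392)) [ 511.15166813 -426.7157324   115.        ] [ 511.06704694 -424.40824067  115.        ]
knob proj
top 696.0 [[220.9, 237.4], [232.9, 181.1], [260.8, 187.0], [248.9, 243.3]]
side 726.5 [[298.0, 175.0], [359.0, 175.0], [359.0, 199.0], [298.0, 199.0]]
```

View pics/c2.png

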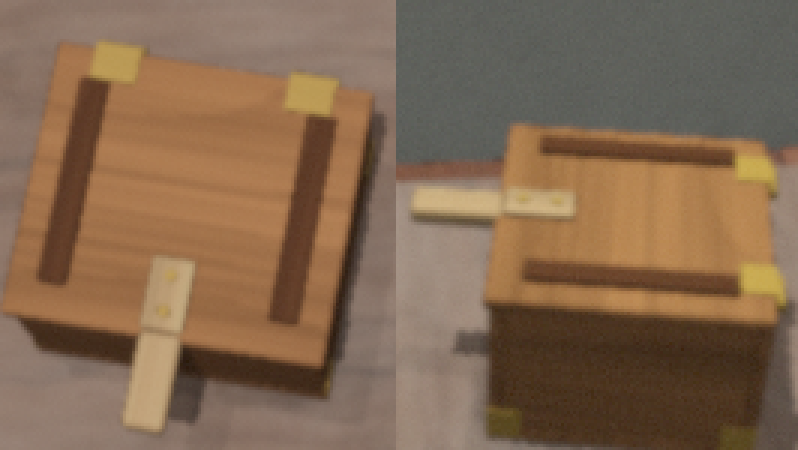

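The tongue's front end sits at top ≈(243,242.6) and meets the lid edge at ≈(249.3,211). I can read the lid corners as well, so I'll compute the box yaw, tongue and hinge from them, plus the first move.

```bash
cat >> h.py <<'E'
def to(P,rpy=None):
    s=r.sense();T=R.from_euler('xyz',s["tcp_rot"])
    print("shift m",(T.inv().apply(np.array(P)-s["eef_pos"])/1000).round(4), "turn",None if rpy is None else (T.inv()*R.from_euler('xyz',rpy)).as_rotvec().round(4))
E
python3 - <<'E'
from h import *
t=cams.grab_frame("top");s=cams.grab_frame("side")
T=lambda a,b,z:plane(t,196+a/3-.33,100+b/3-.33,z)
S=lambda a,b,z:plane(s,293+(a-396)/3-.33,120+b/3-.33,z)
for P,n in((T,"top"),(S,"side")):
    L=[(60,42),(376,95),(322,368),(2,314)] if n=="top" else [(513,124),(772,142),(774,322),(488,303)]
    print(n,[P(*c,115).round(0).tolist() for c in L])
print("tongue end, edge",T(142,429,117),T(161,334,117),"side",S(413,202,117),S(502,201,117))
print("teal",plane(t,348,279,50),plane(t,299,366,50))
to([461,-205,150])
E
```

```text
top [[808.0, -64.0, 115.0], [767.0, -255.0, 115.0], [599.0, -219.0, 115.0], [638.0, -30.0, 115.0]]
side [[642.0, -27.0, 115.0], [814.0, -63.0, 115.0], [768.0, -253.0, 115.0], [603.0, -221.0, 115.0]]
tongue end, edge [ 565.43481099 -113.34245809  117.        ] [ 622.05603483 -124.7238224   117.        ] side [ 566.57336873 -117.10355595  117.        ] [ 623.15920744 -120.50466153  117.        ]
teal [ 505.23288405 -296.81242597   50.        ] [ 351.34111423 -203.79139491   50.        ]
shift m [ 0.3614 -0.2729  0.0739] turn None
```

```bash
python3 -m crank '[[0.18,-0.136,0.0,0,0,0,0.3],[0.3614,-0.2729,0.03,0,0,0,0.3],[0.3614,-0.2729,0.07,0,0,0,0.3],[0.3614,-0.2729,0.07,0,0,0,0.3],[0.3614,-0.2729,0.07,0,0,0,0.3]]' 40; python3 -c "
from h import *
to([461,-205,150])"
```

```text
clock: 0.9
eef_pos: [350.8, -376.6, 192.6]
tcp_rot: [3.141, -0.0, 0.353]
contact_force: [0.2, 0.3, -0.6]
opening: 0.698
grasp_force: 0.0
shift m [ 0.1628 -0.1229  0.0425] turn None
```

```bash
python3 -m crank '[[0.1628,-0.1229,0.042,0,0,0,0.3],[0.1628,-0.1229,0.042,0,0,0,0.3],[0.1628,-0.1229,0.042,0,0,0,0.3],[0.1628,-0.1229,0.042,0,0,0,0.3],[0.1628,-0.1229,0.042,0,0,0,0.3]]'; python3 - <<'E'
from h import *
to([461,-205,63])
f=cams.grab_frame("side");g=cams.grab_frame("top")
cv2.imwrite("pics/c3.png",np.hstack([crop(f,245,220,120,120,3),crop(g,295,300,120,120,3)]))
E
```

```text
clock: 1.4
eef_pos: [461.7, -202.5, 149.8]
tcp_rot: [-3.14, -0.0, 0.357]
contact_force: [-0.5, 0.1, -0.6]
opening: 0.698
grasp_force: 0.0
shift m [-0.0015  0.0022  0.0868] turn None
```

View pics/c3.png

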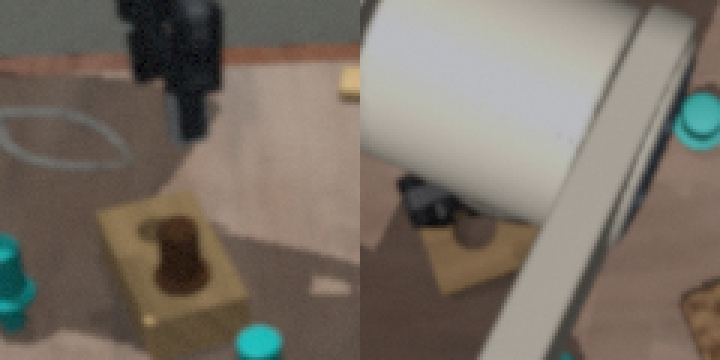

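The fingers are above the stopper in the side view (fingers at crop column ~187, knob at ~180). I'll descend and grip.

```bash
python3 -m crank '[[-0.001,0.002,0.03,0,0,0,0.3],[-0.001,0.002,0.06,0,0,0,0.3],[-0.001,0.002,0.08,0,0,0,0.3],[-0.001,0.002,0.0865,0,0,0,0.3],[-0.001,0.002,0.0865,0,0,0,0.3]]'; python3 -m crank '[[0,0,0,0,0,0,0.8],[0,0,0,0,0,0,0.8],[0,0,0,0,0,0,0.8],[0,0,0,0,0,0,0.8],[0,0,0,0,0,0,0.8]]' 40
```

```text
clock: 2.0
eef_pos: [459.1, -209.6, 63.8]
tcp_rot: [-3.141, 0.001, 0.352]
contact_force: [0.3, 0.9, -0.3]
opening: 0.701
grasp_force: 0.0
clock: 2.5
eef_pos: [460.8, -209.0, 65.2]
tcp_rot: [3.14, -0.002, 0.354]
contact_force: [0.1, 0.3, 6.3]
opening: 0.267
grasp_force: 38.8
```

```bash
python3 -m crank '[[0,0,-0.03,0,0,0,0.8],[0,0,-0.07,0,0,0,0.8],[0,0,-0.12,0,0,0,0.8],[0,0,-0.12,0,0,0,0.8],[0,0,-0.12,0,0,0,0.8]]'; python3 - <<'E'
from h import *
to([511,-426,190])
f=cams.grab_frame("side")
print(r.sense()["eef_pos"])
cv2.imwrite("pics/c4.png",crop(f,245,190,100,100,6))
E
```

```text
clock: 3.0
eef_pos: [460.7, -209.0, 185.5]
tcp_rot: [3.139, -0.002, 0.354]
contact_force: [0.1, 0.0, -0.8]
opening: 0.267
grasp_force: 39.0
shift m [-0.028  0.221 -0.004] turn None
[ 459.66696649 -208.52077374  184.05881095]
```

View pics/c4.png

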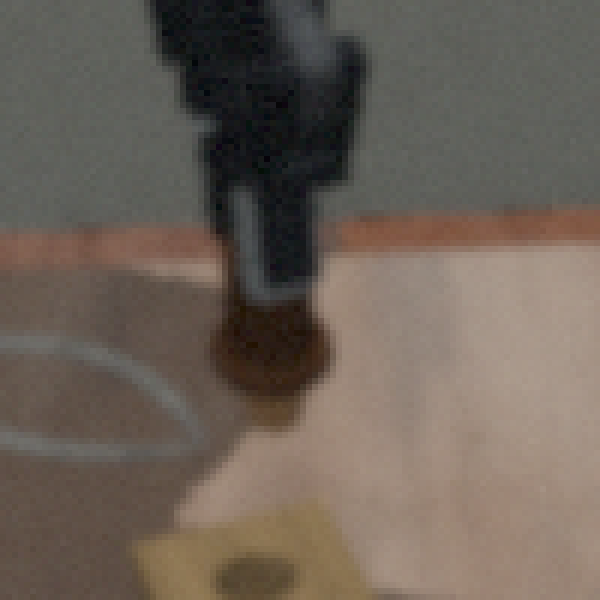

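The stopper is held upright and centred in the pads: flange at crop column ~272, fingertip at ~275. Next is over the flask.

```bash
python3 -m crank '[[-0.006,0.045,-0.004,0,0,0,0.8],[-0.012,0.09,-0.004,0,0,0,0.8],[-0.018,0.14,-0.004,0,0,0,0.8],[-0.023,0.185,-0.004,0,0,0,0.8],[-0.028,0.221,-0.004,0,0,0,0.8]]'; python3 -m crank '[[0,0,0,0,0,0,0.8],[0,0,0,0,0,0,0.8],[0,0,0,0,0,0,0.8]]'; python3 - <<'E'
from h import *
f=cams.grab_frame("side");g=cams.grab_frame("top")
for _ in range(3): print(r.sense()["eef_pos"])
cv2.imwrite("pics/c5.png",np.hstack([crop(f,276,295,66,90,6),crop(g,424,268,66,90,6)]))
E
```

```text
clock: 3.55
eef_pos: [509.7, -427.5, 185.5]
tcp_rot: [-3.139, 0.002, 0.353]
contact_force: [-0.2, -0.4, -0.4]
opening: 0.269
grasp_force: 39.1
clock: 3.85
eef_pos: [509.4, -424.2, 186.5]
tcp_rot: [-3.139, 0.001, 0.354]
contact_force: [0.2, 0.6, -0.6]
opening: 0.271
grasp_force: 39.2
[ 509.89530811 -424.25772301  187.52488253]
[ 509.89530811 -424.25772301  187.52488253]
[ 509.89530811 -424.25772301  187.52488253]
```

View pics/c5.png

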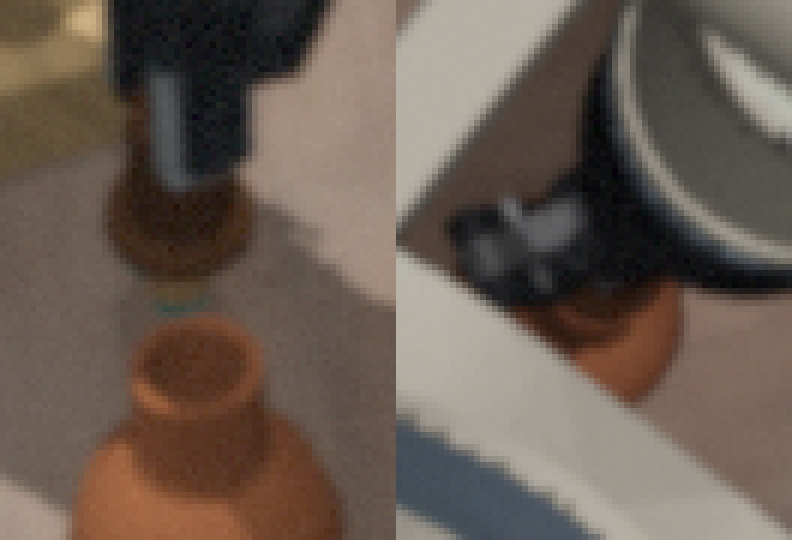

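The side view shows the flange spanning crop columns 108–252, with its lower edge at row ~283 and the mouth centre at (198,366). I'll convert that into an offset.

```bash
python3 - <<'E'
from h import *
f=cams.grab_frame("side")
e=r.sense()["eef_pos"];print(e)
def ext(c,z0,z1,rad):
    p=np.array([proj(f,[c[0]+rad*np.cos(a),c[1]+rad*np.sin(a),z]) for a in np.linspace(0,6.28,60) for z in(z0,z1)]); return p.min(0).round(2),p.max(0).round(2)
zo=e[2]-30.5
for c in(e[:2],e[:2]+[3,0],e[:2]+[0,3]): print("flange",ext(c,zo,zo+6,18))
print("obs flange cols",243+108/6-.5,243+252/6-.5,"bottom",250+283/6-.5)
print("rim",ext((511,-426),115,115,16.5),"obs cols",243+132/6-.5,243+265/6-.5,"rows",250+312/6-.5,250+420/6-.5)
E
```

```text
[ 510.07824605 -424.44847222  187.90380701]
flange (array([260.4 , 278.16]), array([286.43, 299.75]))
flange (array([262.57, 278.03]), array([288.57, 299.6 ]))
flange (array([260.37, 276.68]), array([286.32, 298.15]))
obs flange cols 260.5 284.5 bottom 296.6666666666667
rim (array([264.09, 302.9 ]), array([286.86, 320.03])) obs cols 264.5 286.6666666666667 rows 301.5 319.5
```

```bash
python3 -m crank '[[0.0015,0.0013,0.006,0,0,0,0.8],[0.0015,0.0013,0.014,0,0,0,0.8],[0.0015,0.0013,0.02,0,0,0,0.8],[0.0015,0.0013,0.026,0,0,0,0.8],[0.0015,0.0013,0.026,0,0,0,0.8]]'; python3 - <<'E'
from h import *
f=cams.grab_frame("side")
s=r.sense();print(s["eef_pos"],s["contact_force"],s["wrist_torque"])
cv2.imwrite("pics/c6.png",crop(f,276,300,66,90,6))
E
```

```text
clock: 4.5
eef_pos: [513.9, -428.5, 164.5]
tcp_rot: [3.136, -0.003, 0.354]
contact_force: [0.2, -2.6, 13.8]
opening: 0.27
grasp_force: 44.6
[ 513.83970203 -428.37533274  164.56871374] [ 0.77633687 -1.96360811 13.71655844] [-0.34952902  0.06463378 -0.01281541]
```

View pics/c6.png

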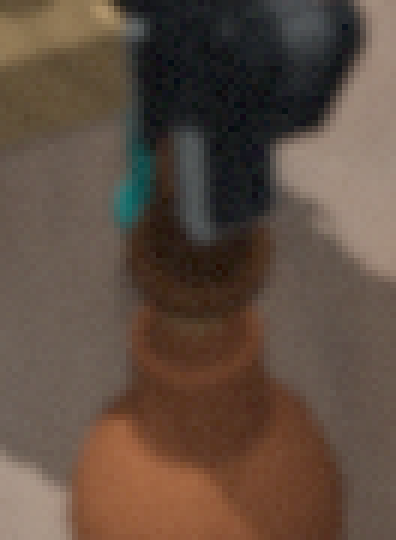

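The foot is touching the rim (14 N). The moment says the contact is on the −y side, and in the image the flange is ~1.5 mm too far in +x. I'll back up, shift and retry.

```bash
python3 -m crank '[[0,0,-0.012,0,0,0,0.8],[-0.0003,-0.0038,-0.012,0,0,0,0.8],[-0.0003,-0.0038,-0.012,0,0,0,0.8],[-0.0003,-0.0038,-0.012,0,0,0,0.8]]';python3 -m crank '[[0,0,0.006,0,0,0,0.8],[0,0,0.012,0,0,0,0.8],[0,0,0.012,0,0,0,0.8]]'; python3 - <<'E'
from h import *
f=cams.grab_frame("side")
s=r.sense();print(s["eef_pos"],s["contact_force"],s["wrist_torque"])
cv2.imwrite("pics/c7.png",crop(f,276,300,66,90,6))
E
```

```text
clock: 4.95
eef_pos: [510.1, -422.4, 173.4]
tcp_rot: [-3.141, 0.001, 0.354]
contact_force: [0.2, -0.1, -1.0]
opening: 0.269
grasp_force: 42.3
clock: 5.25
eef_pos: [512.6, -424.6, 165.4]
tcp_rot: [3.136, -0.003, 0.354]
contact_force: [-1.3, 1.4, 23.5]
opening: 0.267
grasp_force: 46.3
[ 512.53596389 -424.64997712  165.42524951] [-1.18842624  0.30961306 23.18476011] [0.36264464 0.32001768 0.01458297]
```

View pics/c7.png

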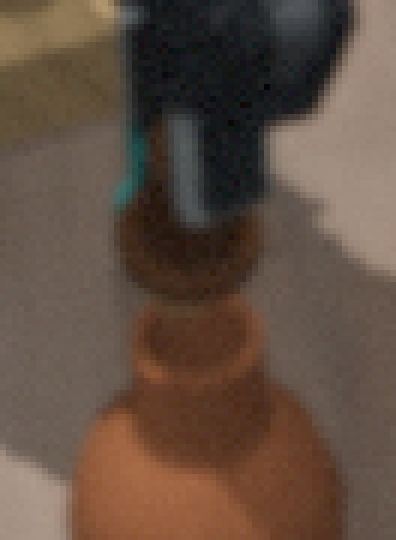

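Here the flange has moved left and up (columns 118–262, lower edge at row 300), so the foot now sits on the far (+y, −x) side of the rim. I'll calculate the coaxial position.

```bash
python3 - <<'E'
from h import *
f=cams.grab_frame("side")
def obs(cc,bot,z,n):
    for off in(30.5,28,26):
        zo=z-off
        def fit(c):
            p=np.array([proj(f,[c[0]+18*np.cos(a),c[1]+18*np.sin(a),zz]) for a in np.linspace(0,6.28,40) for zz in(zo,zo+6)])
            return [(p[:,0].min()+p[:,0].max())/2-cc,p[:,1].max()-bot]
        from scipy.optimize import fsolve
        print(n,off,fsolve(fit,[511,-425]).round(1))
obs(272.5,296.7,187.9,"hover  tcp 510,-424.4")
obs(276,307,164.5,"c6  tcp 513.9,-428.4")
obs(274.2,304.5,165.4,"c7  tcp 512.6,-424.6")
E
```

```text
hover  tcp 510,-424.4 30.5 [ 509.  -418.6]
hover  tcp 510,-424.4 28 [ 509. -421.]
hover  tcp 510,-424.4 26 [ 509.  -422.9]
c6  tcp 513.9,-428.4 30.5 [ 513.  -416.9]
c6  tcp 513.9,-428.4 28 [ 513.  -419.2]
c6  tcp 513.9,-428.4 26 [ 513.1 -421. ]
c7  tcp 512.6,-424.6 30.5 [ 510.6 -412.7]
c7  tcp 512.6,-424.6 28 [ 510.7 -415. ]
c7  tcp 512.6,-424.6 26 [ 510.7 -416.9]
```

```bash
python3 -m crank '[[0,0,-0.012,0,0,0,0.8],[-0.0022,0.007,-0.012,0,0,0,0.8],[-0.0022,0.007,-0.012,0,0,0,0.8],[-0.0022,0.007,-0.012,0,0,0,0.8]]';python3 -m crank '[[0,0,0.006,0,0,0,0.8],[0,0,0.012,0,0,0,0.8],[0,0,0.014,0,0,0,0.8],[0,0,0.014,0,0,0,0.8]]'; python3 - <<'E'
from h import *
f=cams.grab_frame("side")
s=r.sense();print(s["eef_pos"],s["contact_force"],s["wrist_torque"])
cv2.imwrite("pics/c8.png",crop(f,276,300,66,90,6))
E
```

```text
clock: 5.75
eef_pos: [510.4, -430.2, 172.9]
tcp_rot: [-3.14, 0.001, 0.353]
contact_force: [-0.3, -0.2, -1.7]
opening: 0.268
grasp_force: 42.3
clock: 6.15
eef_pos: [513.2, -431.9, 163.3]
tcp_rot: [3.136, -0.004, 0.354]
contact_force: [0.6, -0.0, 21.2]
opening: 0.271
grasp_force: 46.2
[ 513.10070285 -431.86389899  163.27946629] [ 0.15826883  0.16843631 21.39707256] [0.39386108 0.14973318 0.00240312]
```

```bash
python3 - <<'E'
from h import *
rd=lambda n:cv2.resize(cv2.imread(f"pics/{n}.png"),None,fx=1/6,fy=1/6,interpolation=cv2.INTER_AREA)
A=rd("c7");Au=cv2.resize(A,None,fx=6,fy=6,interpolation=cv2.INTER_CUBIC)
for nm,(x0,y0,x1,y1) in(("flange",(108,200,272,310)),("fingertip",(150,100,280,235)),("rim",(120,330,275,400)),("belly",(50,380,360,535))):
    T=Au[y0:y1,x0:x1]
    for n in("c6","c8"):
        B=cv2.resize(rd(n),None,fx=6,fy=6,interpolation=cv2.INTER_CUBIC)
        m=cv2.matchTemplate(B,T,cv2.TM_CCOEFF_NORMED);_,v,_,l=cv2.minMaxLoc(m)
        print(nm,n,"shift px",(l[0]-x0)/6,(l[1]-y0)/6,round(v,3))
f=cams.grab_frame("side")
p0=np.array(proj(f,[511,-424,138]))
for d in([1,0,0],[0,1,0],[0,0,1]): print(d,np.array(proj(f,np.array([511,-424,138])+d))-p0)
s=r.sense();print(s["eef_pos"],s["contact_force"],s["wrist_torque"])
E
```

```text
flange c6 shift px 1.3333333333333333 2.6666666666666665 0.961
flange c8 shift px 0.5 4.833333333333333 0.956
fingertip c6 shift px 1.1666666666666667 2.3333333333333335 0.985
fingertip c8 shift px 0.8333333333333334 5.0 0.972
rim c6 shift px 0.16666666666666666 -0.6666666666666666 0.855
rim c8 shift px 0.0 -0.16666666666666666 0.845
belly c6 shift px 0.0 0.0 0.983
belly c8 shift px -0.3333333333333333 0.8333333333333334 0.964
[1, 0, 0] [ 0.70297223 -0.04586035]
[0, 1, 0] [-0.02663028 -0.51427453]
[0, 0, 1] [-0.0289622  -0.48020259]
[ 513.09154107 -431.84892085  163.33327335] [ 0.99850618  0.20932669 21.66051094] [ 0.42533455  0.08117057 -0.00706071]
```

```bash
python3 -m crank '[[0,0,-0.012,0,0,0,0.8],[0,0,-0.012,0,0,0,0.8],[0,0,-0.012,0,0,0,0.8],[0,0,-0.012,0,0,0,0.8]]'; python3 - <<'E'
from h import *
for i in range(3):
    s=r.sense();print(s["eef_pos"].round(1),s["contact_force"].round(2),s["wrist_torque"].round(3))
    f=cams.grab_frame("side")
# flange position relative to c7 by template, flask check against c1
im=f["image"][255:345,243:309,::-1]; cv2.imwrite("pics/c9.png",crop(f,276,300,66,90,6))
E
python3 -m crank '[[0,0,0.004,0,0,0,0.8],[0,0,0.008,0,0,0,0.8],[0,0,0.009,0,0,0,0.8],[0,0,0.009,0,0,0,0.8]]'; python3 - <<'E'
from h import *
for i in range(3):
    s=r.sense();print(s["eef_pos"].round(1),s["contact_force"].round(2),s["wrist_torque"].round(3))
    f=cams.grab_frame("side")
E
```

```text
clock: 6.65
eef_pos: [510.3, -429.8, 171.0]
tcp_rot: [-3.14, 0.001, 0.354]
contact_force: [0.1, -0.6, -0.3]
opening: 0.27
grasp_force: 42.3
[ 510.3 -429.8  171. ] [ 0.14 -0.56 -0.32] [-0.028 -0.005  0.009]
[ 510.4 -429.8  171. ] [-0.26  0.68 -0.9 ] [ 0.006  0.032 -0.026]
[ 510.4 -429.9  171.1] [ 1.21  0.1  -1.07] [-0.014 -0.025 -0.02 ]
clock: 7.2
eef_pos: [511.7, -430.9, 164.3]
tcp_rot: [3.14, -0.001, 0.354]
contact_force: [0.7, 0.2, 8.8]
opening: 0.267
grasp_force: 43.9
[ 511.7 -430.9  164.3] [0.67 0.23 8.8 ] [0.237 0.098 0.01 ]
[ 511.7 -430.9  164.3] [ 0.12 -0.11  8.48] [ 0.228  0.063 -0.026]
[ 511.7 -430.9  164.3] [ 0.48 -0.23  8.15] [0.201 0.066 0.02 ]
```

View pics/c9.png

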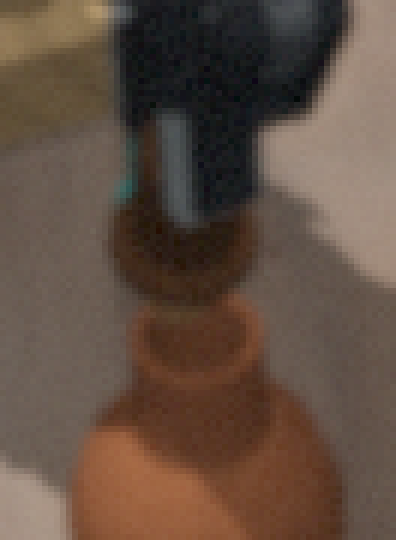

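Held clear of the flask, the flange centre is ~2.5 mm too far in −x (column 182 against ~193 expected). The contact moment also puts the touch at −x/+y, so I'll shift +x and −y.

```bash
python3 -m crank '[[0,0,-0.008,0,0,0,0.8],[0.0011,0.0041,-0.008,0,0,0,0.8],[0.0011,0.0041,-0.008,0,0,0,0.8]]';python3 -m crank '[[0,0,0.004,0,0,0,0.8],[0,0,0.008,0,0,0,0.8],[0,0,0.01,0,0,0,0.8],[0,0,0.01,0,0,0,0.8]]'; python3 - <<'E'
from h import *
s=r.sense();print(s["eef_pos"].round(1),s["contact_force"].round(2),s["wrist_torque"].round(3))
E
```

```text
clock: 7.65
eef_pos: [513.6, -434.2, 171.0]
tcp_rot: [3.141, -0.0, 0.354]
contact_force: [1.0, 0.1, -1.0]
opening: 0.267
grasp_force: 42.3
clock: 8.05
eef_pos: [512.9, -433.4, 160.2]
tcp_rot: [-3.14, 0.001, 0.354]
contact_force: [0.9, 0.3, -0.9]
opening: 0.268
grasp_force: 42.3
[ 512.9 -433.4  160.2] [ 0.86  0.27 -0.93] [ 0.088  0.014 -0.015]
```

It went in: z is 160 with no force. I'll carry on down, watching the lateral force.

```bash
python3 -m crank '[[0,0,0.004,0,0,0,0.8],[0,0,0.008,0,0,0,0.8],[0,0,0.008,0,0,0,0.8]]'; python3 - <<'E'
from h import *
f=cams.grab_frame("side")
s=r.sense();print(s["eef_pos"].round(1),s["contact_force"].round(2),s["wrist_torque"].round(3))
E
```

```text
clock: 8.35
eef_pos: [513.0, -433.4, 152.3]
tcp_rot: [-3.141, 0.0, 0.354]
contact_force: [0.1, 0.5, -0.7]
opening: 0.268
grasp_force: 42.3
[ 513.1 -433.5  152.6] [-0.22 -0.13 -0.31] [ 0.002 -0.014 -0.004]
```

```bash
python3 -m crank '[[0,0,0.003,0,0,0,0.8],[0,0,0.006,0,0,0,0.8],[0,0,0.006,0,0,0,0.8]]'; python3 -c "
from h import *
f=cams.grab_frame('side')
s=r.sense();print(s['eef_pos'].round(1),s['contact_force'].round(2),s['wrist_torque'].round(3))"; python3 -m crank '[[0,0,0.002,0,0,0,0.8],[0,0,0.004,0,0,0,0.8],[0,0,0.004,0,0,0,0.8]]'; python3 -c "
from h import *
f=cams.grab_frame('side')
s=r.sense();print(s['eef_pos'].round(1),s['contact_force'].round(2),s['wrist_torque'].round(3))"
```

```text
clock: 8.7
eef_pos: [513.1, -433.5, 146.6]
tcp_rot: [-3.141, 0.0, 0.354]
contact_force: [1.1, -0.2, 0.1]
opening: 0.269
grasp_force: 42.3
[ 513.1 -433.6  146.8] [-0.07  0.   -0.15] [ 0.015 -0.071  0.008]
clock: 9.05
eef_pos: [514.6, -434.6, 145.4]
tcp_rot: [3.138, -0.002, 0.354]
contact_force: [-0.9, 1.1, 13.2]
opening: 0.27
grasp_force: 44.5
[ 514.5 -434.5  145.3] [-1.02  2.23 12.29] [0.25  0.173 0.084]
```

Contact at z ≈145.4 matches the seated height (115 + 30.5). I'll press a little harder to confirm it's home.

```bash
python3 -m crank '[[0,0,0.002,0,0,0,0.8],[0,0,0.003,0,0,0,0.8],[0,0,0.003,0,0,0,0.8]]'; python3 -m crank '[[0,0,-0.003,0,0,0,0.8],[0,0,-0.0045,0,0,0,0.8],[0,0,-0.0045,0,0,0,0.8]]'; python3 -m crank '[[0,0,0,0,0,0,0.4],[0,0,0,0,0,0,0.3],[0,0,0,0,0,0,0.3],[0,0,0,0,0,0,0.3]]'; python3 - <<'E'
from h import *
s=r.sense();print(s["eef_pos"].round(1),s["contact_force"].round(2))
E
```

```text
clock: 9.4
eef_pos: [516.0, -435.8, 145.1]
tcp_rot: [3.134, -0.004, 0.354]
contact_force: [-2.6, 2.3, 26.2]
opening: 0.272
grasp_force: 46.5
clock: 9.7
eef_pos: [513.8, -434.1, 145.3]
tcp_rot: [3.14, -0.001, 0.354]
contact_force: [0.3, 0.2, 7.9]
opening: 0.267
grasp_force: 43.6
clock: 10.1
eef_pos: [513.1, -433.5, 144.1]
tcp_rot: [-3.141, 0.0, 0.354]
contact_force: [-0.2, 0.2, 0.1]
opening: 0.699
grasp_force: 0.0
[ 513.1 -433.5  144.1] [-0.18  0.23  0.05]
```

Seated and released. Rising now, then I'll check the flask and stopper and work out the tongue approach (tool tilted 45° forward).

```bash
python3 -m crank '[[0,0,-0.03,0,0,0,0.3],[0,0,-0.06,0,0,0,0.3],[0,0,-0.1,0,0,0,0.3],[0,0,-0.1,0,0,0,0.3]]'; cat >> h.py <<'E'
YAW=-.206; B=np.array([np.cos(YAW),np.sin(YAW),0]); HINGE=np.array([790.3,-160,105])
def lidpose(ang,phi0):   # tool pitched phi0 below horizontal when shut
    p=HINGE+B*(-204*np.cos(ang)+5*np.sin(ang))+np.array([0,0,204*np.sin(ang)+5*np.cos(ang)])
    o=R.from_euler('z',YAW)*R.from_euler('y',ang-(np.pi/2-phi0))*R.from_euler('x',np.pi)
    return p,o
def go(p,o):
    s=r.sense();T=R.from_euler('xyz',s["tcp_rot"])
    print("at",s["eef_pos"].round(1),"target",np.round(p,1),"shift",(T.inv().apply(p-s["eef_pos"])/1000).round(4),"turn",(T.inv()*o).as_rotvec().round(4))
E
python3 - <<'E'
from h import *
p,o=lidpose(0,np.pi/4); z=o.apply([0,0,1]);print(p,z)
go(p-90*z,o)
f=cams.grab_frame("side");cv2.imwrite("pics/c10.png",crop(f,276,320,66,90,6))
# flange outline: dark pixels above the flask
h=cv2.cvtColor(f["image"],cv2.COLOR_RGB2HSV)[290:325,255:300]
m=(h[...,2]<85); ys,xs=np.where(m)
for y in range(0,35,2): 
    c=np.where(m[y])[0]; print(290+y,(255+c.min(),255+c.max()) if len(c) else None,end=' ')
def ext(c,z0,z1,rad):
    p=np.array([proj(f,[c[0]+rad*np.cos(a),c[1]+rad*np.sin(a),z]) for a in np.linspace(0,6.28,60) for z in(z0,z1)]); return p.min(0).round(1),p.max(0).round(1)
print("\nexpect flange",ext((511.1,-424.4),115,121,18),"knob",ext((511.1,-424.4),121,157,13))
E
```

```text
clock: 10.5
eef_pos: [515.6, -435.6, 250.5]
tcp_rot: [3.134, -0.004, 0.354]
contact_force: [1.2, -0.6, 0.2]
opening: 0.7
grasp_force: 0.0
[ 590.61318672 -118.27259174  110.        ] [ 0.69215637 -0.14463595 -0.70710678]
at [ 515.6 -435.6  250.5] target [ 528.3 -105.3  173.6] shift [ 0.1261 -0.3061  0.0751] turn [-0.2137  0.758   0.5327]
290 (np.int64(266), np.int64(283)) 292 (np.int64(266), np.int64(283)) 294 (np.int64(264), np.int64(284)) 296 (np.int64(265), np.int64(284)) 298 (np.int64(265), np.int64(284)) 300 (np.int64(265), np.int64(284)) 302 (np.int64(266), np.int64(284)) 304 (np.int64(265), np.int64(285)) 306 (np.int64(264), np.int64(286)) 308 (np.int64(264), np.int64(287)) 310 (np.int64(267), np.int64(287)) 312 (np.int64(269), np.int64(286)) 314 (np.int64(273), np.int64(286)) 316 (np.int64(266), np.int64(286)) 318 (np.int64(268), np.int64(286)) 320 (np.int64(270), np.int64(286)) 322 (np.int64(282), np.int64(287)) 324 (np.int64(281), np.int64(287)) 
expect flange (array([262.9, 298.6]), array([287.9, 320. ])) knob (array([265. , 283.8]), array([284.3, 314.5]))
```

Knob columns 265–284 and flange 264–287 at rows 306–308 match the seated prediction. Now to the tongue standoff.

```bash
python3 -m crank '[[0.018,-0.044,0.0,0,0,0,0.3],[0.036,-0.09,0.02,-0.03,0.108,0.076,0.3],[0.054,-0.135,0.03,-0.06,0.216,0.152,0.3],[0.075,-0.18,0.04,-0.09,0.325,0.228,0.3],[0.095,-0.225,0.05,-0.12,0.433,0.304,0.3]]'; python3 - <<'E'
from h import *
p,o=lidpose(0,np.pi/4); z=o.apply([0,0,1])
go(p-90*z,o)
E
```

```text
clock: 11.05
eef_pos: [523.0, -192.0, 194.3]
tcp_rot: [3.087, -0.448, 0.052]
contact_force: [2.4, 1.5, -1.0]
opening: 0.7
grasp_force: 0.0
at [ 523.  -192.   194.3] target [ 528.3 -105.3  173.6] shift [-0.0002 -0.0875  0.0181] turn [-0.0959  0.3298  0.2202]
```

```bash
python3 -m crank '[[0,-0.03,0.006,-0.032,0.11,0.073,0.3],[0,-0.06,0.012,-0.064,0.22,0.146,0.3],[0,-0.0875,0.018,-0.096,0.33,0.22,0.3],[0,-0.0875,0.018,-0.096,0.33,0.22,0.3],[0,-0.0875,0.018,-0.096,0.33,0.22,0.3]]'; python3 - <<'E'
from h import *
f=cams.grab_frame("side")
p,o=lidpose(0,np.pi/4); z=o.apply([0,0,1])
go(p,o); print(r.sense()["qpos"].round(2))
E
```

```text
clock: 11.55
eef_pos: [538.0, -103.0, 192.2]
tcp_rot: [-3.126, -0.721, -0.135]
contact_force: [-0.0, -0.3, 0.0]
opening: 0.699
grasp_force: 0.0
at [ 537.9 -102.2  191.6] target [ 590.6 -118.3  110. ] shift [-0.0129  0.0105  0.0971] turn [-0.0659  0.0656  0.0492]
[-0.25  0.05  2.35  1.39  0.09  0.1 ]
```

The wrist is close to its singularity (q5 ≈ 0.09), so I'll use a steeper 65° approach instead.

```bash
python3 - <<'E'
from h import *
p,o=lidpose(0,np.radians(65)); z=o.apply([0,0,1])
go(p-75*z,o)
E
```

```text
at [ 537.9 -102.2  191.6] target [ 559.6 -111.8  178. ] shift [0.0082 0.007  0.0252] turn [-0.0565 -0.2832  0.0601]
```

```bash
python3 -m crank '[[0.003,0.003,0.008,-0.018,-0.1,0.02,0.3],[0.006,0.006,0.016,-0.036,-0.2,0.04,0.3],[0.008,0.007,0.025,-0.056,-0.283,0.06,0.3],[0.008,0.007,0.025,-0.056,-0.283,0.06,0.3],[0.008,0.007,0.025,-0.056,-0.283,0.06,0.3]]'; python3 - <<'E'
from h import *
f=cams.grab_frame("side")
p,o=lidpose(0,np.radians(65)); z=o.apply([0,0,1])
go(p-75*z,o); print(r.sense()["qpos"].round(2))
E
```

```text
clock: 12.1
eef_pos: [559.6, -97.2, 180.9]
tcp_rot: [-3.082, -0.538, -0.172]
contact_force: [0.6, 1.7, -0.5]
opening: 0.698
grasp_force: 0.0
at [561.4 -98.7 181.9] target [ 559.6 -111.8  178. ] shift [-0.0016  0.0134  0.0029] turn [-0.0722 -0.0996  0.0299]
[-0.23  0.12  2.19  0.28  0.31  1.25]
```

```bash
python3 -m crank '[[-0.0016,0.0134,0.003,-0.072,-0.1,0.03,0.3],[-0.0016,0.0134,0.003,-0.072,-0.1,0.03,0.3],[-0.0016,0.0134,0.003,-0.072,-0.1,0.03,0.3],[-0.0016,0.0134,0.003,-0.072,-0.1,0.03,0.3]]'; python3 - <<'E'
from h import *
f=cams.grab_frame("side")
p,o=lidpose(0,np.radians(65)); z=o.apply([0,0,1])
go(p,o); print(r.sense()["qpos"].round(2))
E
```

```text
clock: 12.55
eef_pos: [558.6, -108.6, 177.5]
tcp_rot: [-3.136, -0.441, -0.2]
contact_force: [0.1, 0.3, 0.2]
opening: 0.7
grasp_force: 0.0
at [ 558.3 -108.7  177.4] target [ 590.6 -118.3  110. ] shift [0.0016 0.0035 0.0753] turn [-0.0084 -0.0045  0.0048]
[-0.2   0.14  2.13  0.01  0.43  1.56]
```

```bash
python3 -m crank '[[0.001,0.003,0.03,-0.008,-0.004,0.005,0.3],[0.0016,0.0035,0.05,-0.008,-0.004,0.005,0.3],[0.0016,0.0035,0.065,-0.008,-0.004,0.005,0.3],[0.0016,0.0035,0.073,-0.008,-0.004,0.005,0.3],[0.0016,0.0035,0.073,-0.008,-0.004,0.005,0.3]]'; python3 -m crank '[[0,0,0,0,0,0,0.5],[0,0,0,0,0,0,0.8],[0,0,0,0,0,0,0.8],[0,0,0,0,0,0,0.8],[0,0,0,0,0,0,0.8]]' 60; python3 - <<'E'
from h import *
f=cams.grab_frame("side");cv2.imwrite("pics/l1.png",f["image"][:,:,::-1])
s=r.sense(); print(s["eef_pos"].round(1),s["tcp_rot"].round(3),s["contact_force"].round(1),s["wrist_torque"].round(2))
E
```

```text
clock: 13.1
eef_pos: [589.6, -118.6, 111.7]
tcp_rot: [3.141, -0.435, -0.207]
contact_force: [0.2, -1.1, 0.1]
opening: 0.698
grasp_force: 0.0
clock: 13.6
eef_pos: [591.0, -118.6, 113.7]
tcp_rot: [3.141, -0.439, -0.207]
contact_force: [-1.3, 1.5, 5.5]
opening: 0.201
grasp_force: 2.7
[ 590.9 -118.7  113.6] [ 3.141 -0.439 -0.207] [-0.7  1.4  6.7] [0.23 0.09 0.11]
```

```bash
python3 -m crank '[[0,0,0,0,0,0,1.0],[0,0,0,0,0,0,1.0],[0,0,0,0,0,0,1.0]]' 60; python3 - <<'E'
from h import *
a=cv2.imread("pics/side0.png"); b=cv2.imread("pics/l1.png")
for n,i in(("before",a),("now",b)):
    h=cv2.cvtColor(i,cv2.COLOR_BGR2HSV)[178:202,286:352]
    m=((h[...,2]>150)&(h[...,1]>70)&(h[...,0]>14)&(h[...,0]<32))
    print(n);print("\n".join(''.join('#' if k else ('o' if v<70 else '.') for k,v in zip(q,w)) for q,w in zip(m,h[...,2])))
E
```

```text
clock: 13.95
eef_pos: [591.2, -118.8, 113.5]
tcp_rot: [3.141, -0.439, -0.207]
contact_force: [0.0, 1.0, 5.5]
opening: -0.004
grasp_force: 2.9
before
............................................######################
...........................................########.###.##########
............................................#########.############
...............#...........................###############.#######
..............###############..............#######################
.............#####################################################
............######################################################
............######################################################
............######################################################
............######################################################
............######################################################
...........#######################################################
............######################################################
.........................#.##################.####################
.............
[... 1568 characters left out ...]
#########.####################
.......................................######..............#..####
........................................#####.###.#...#...........
........................................#########.#.#.######.#####
.........................................###########.#######.#####
.........................................############.############
.........................................#########.###############
........................................##########.#.##..#########
........................................#######.##########.#######
........................................###############.##########
.......................................#########.#################
```

```bash
python3 - <<'E'
from h import *
f=cams.grab_frame("side");g=cams.grab_frame("top")
s=r.sense();T=R.from_euler('xyz',s["tcp_rot"]);e=s["eef_pos"]
for n,v in(("tcp",[0,0,0]),("tip",[0,0,19]),("tip+x",[11,0,19]),("tip-x",[-11,0,19]),("tip near",[0,15,19])): 
    P=e+T.apply(v);print(n,P.round(0),np.round(proj(f,P),1),np.round(proj(g,P),1))
for d,z in((0,117),(0,103),(25,117),(-25,117)):
    P=np.array([590.6,-118.3,z])-B*d; print("tongue",d,z,np.round(proj(f,P),1),np.round(proj(g,P),1))
b=f["image"]
h=cv2.cvtColor(b,cv2.COLOR_RGB2HSV)[165:205,286:352]
print("\n".join(''.join(chr(97+int(v)//12) for v in q) for q in h[...,2][8:34]))
E
```

```text
tcp [ 591. -119.  114.] [311.3 188.4] [246.3 228.6]
tip [ 599. -120.   96.] [315.4 196.1] [248.5 226.3]
tip+x [ 609. -123.  101.] [320.5 194.5] [249.3 220.4]
tip-x [ 589. -118.   92.] [310.3 197.7] [247.7 232.2]
tip near [ 596. -135.   96.] [314.5 200.6] [256.7 227.7]
tongue 0 117 [310.9 186.8] [245.8 228.5]
tongue 0 103 [310.9 192.8] [246.8 230.2]
tongue 25 117 [298.  185.8] [242.9 242.3]
tongue -25 117 [324.  187.7] [248.6 214.9]
gfeeccccccdccbbcccccefgggghiiiiijiiiiiiiiijmnooooooonnnnnnnnnnnnnn
ihhgedccdeeedcccbcccdfggggijkjkkjjjjjkjjjjkmnoooooonnnnnnnnnonnnoo
jjjihfeefghhfdbbbcbcceghhghjjkkkkkkkkkkkkklmoooooonnnnnnnnnnnnnooo
kkkkjihhijjjhgdccccccdfghggijkkkkkkkkkkkkklnooooooonnnnnnnnnonnooo
klkkkkjjjkkkjhecdcdccdegggghjkkkkkkkkkkkklmnopooooonnnnnnnnnnnnnoo
kkkkkkkkkkkkkigedcccccdfghghijkkkkkkkkkkllmoopooooonnnnnnnnnnnnooo
lllkllklkkkkkkifdcccccdefghgijklllllllllllmoppooooonnnnnnnnnnnnooo
llmmmlmllllllljhecbccccdfghhhjkllmmmmmmmmmnoooooooonnnnnnnnnnnnooo
mmnnmmmmmmmmmmlifdccccccefghijlmmmmmmmmmmmnoppooooonnnnnnnnnnnnooo
nnnnnnnnnmmnmmkjgdccccccdeghijlmmnnnnnnnnnnoppppoooooonnnnnnn
[... 377 characters left out ...]
rrrrrqppqrrqqqqqrrrrrqqqppqqqq
nnnnnnnnnnmlkkkkkkkkkkkkkkkkllmoqqqqrrrrqqppqqqrqqqqrrrrrrrqqqqrqq
nnonnnnnnnnlkjjkjkkjkkkkkkkkklmnppqqqqqqqpoooppppppppqqqqqqqqqqqqp
nnnnnnnnnnnljiiiijjijjjjjjjjjkklmnooooopponnmmmmmmnnnnoooooppppppo
nnnnnnnnnnnlkiiiiiiiiiiiiiiiiijjkllllllmnnonnmmlllllllmmmmmmmmmmmm
noonnnnnnnnmkjiiiiihiiiiiiiiihhhiiiiijjkmnooonnnnmmmmmmmmmmllllmmm
nnnnnnnnnnnmmllkkkkkkjjjjjjjiiiiiiiiiiikmooooooonnnnnnnnnnnnmmnnnn
nnnnnnnnnnnnnmmmmmmmmmlllllkkkkkkkjjjjjlnooooooonnnnnnnnnnnnnnoooo
nnnnnnnnnnnnnnnnnnnnmmmmmmmmmmmmmmlllllmnooooooonnnnnnnnnnnnnnoooo
nnnnnnnnnnnnnnnnnnnnnnnnnnnnnnnnnnmmmmmnooooooonnnnnnnnnnnnnnnoooo
nnnnnnnnnnnnnnnnnnnnnnnnnnnnnnnnnnmmmmmnooooooonnnnnnnnnnnnnnooooo
```

The closed fingertips are resting on top of the tongue (tip at ≈(307,186) against (315,196) expected), so the tips sit ~18 mm further back than assumed. I'll open and go 20 mm deeper.

```bash
python3 -m crank '[[0,0,-0.006,0,0,0,0.3],[0,0,-0.006,0,0,0,0.3],[0,0,-0.006,0,0,0,0.3],[0,0,-0.006,0,0,0,0.3]]'; python3 -m crank '[[0,0,0.008,0,0,0,0.3],[0,0,0.016,0,0,0,0.3],[0,0,0.024,0,0,0,0.3],[0,0,0.024,0,0,0,0.3]]';  python3 -m crank '[[0,0,0,0,0,0,1],[0,0,0,0,0,0,1],[0,0,0,0,0,0,1],[0,0,0,0,0,0,1]]' 60
```

```text
clock: 14.45
eef_pos: [587.7, -118.0, 118.0]
tcp_rot: [3.141, -0.437, -0.207]
contact_force: [-0.2, -0.7, 0.7]
opening: 0.68
grasp_force: 0.0
clock: 14.85
eef_pos: [597.7, -120.2, 94.9]
tcp_rot: [3.141, -0.435, -0.207]
contact_force: [0.5, 0.4, -0.9]
opening: 0.699
grasp_force: 0.0
clock: 15.25
eef_pos: [598.2, -117.7, 97.1]
tcp_rot: [-3.14, -0.437, -0.206]
contact_force: [0.2, 25.0, 5.6]
opening: 0.289
grasp_force: 58.6
```

Gripped at 58 N. A 25 N lateral load shows it's off-centre, so I'll relieve that and then plan the arc about the hinge.

```bash
python3 -m crank '[[0,-0.0015,0,0,0,0,1],[0,-0.003,0,0,0,0,1],[0,-0.003,0,0,0,0,1]]'; cat >> h.py <<'E'
def arc(degs):
    s=r.sense();T=R.from_euler('xyz',s["tcp_rot"]);e=s["eef_pos"];by=np.array([-B[1],B[0],0])
    for d in degs:
        Q=R.from_rotvec(by*np.radians(d)); p=HINGE+Q.apply(e-HINGE)
        print(d,(T.inv().apply(p-e)/1000).round(4),(T.inv()*Q*T).as_rotvec().round(4))
E
python3 -c "
from h import *
arc([3,7,12,17,22])
s=r.sense();print(s['contact_force'],s['wrist_torque'])"
```

```text
clock: 15.55
eef_pos: [598.3, -117.3, 97.1]
tcp_rot: [3.141, -0.437, -0.207]
contact_force: [-4.9, -0.0, 5.6]
opening: 0.288
grasp_force: 59.3
3 [ 0.0042  0.     -0.0094] [-0.     -0.0524 -0.0001]
7 [ 0.0106  0.     -0.0216] [-1.000e-04 -1.222e-01 -1.000e-04]
12 [ 0.0198  0.     -0.0361] [-1.000e-04 -2.094e-01 -2.000e-04]
17 [ 0.0302  0.     -0.0497] [-2.000e-04 -2.967e-01 -3.000e-04]
22 [ 0.0418  0.     -0.0625] [-2.00e-04 -3.84e-01 -4.00e-04]
[-4.8539133  -0.03648219  5.63013067] [-0.05767087  0.56216003 -0.16158098]
```

```bash
python3 -m crank '[[0.0042,0,-0.0094,0,-0.0524,0,1],[0.0106,0,-0.0216,0,-0.122,0,1],[0.0198,0,-0.0361,0,-0.209,0,1],[0.0302,0,-0.0497,0,-0.297,0,1],[0.0302,0,-0.0497,0,-0.297,0,1]]' 80;  python3 -c "
from h import *
f=cams.grab_frame('side')
s=r.sense();print(s['eef_pos'],s['tcp_rot'],s['contact_force'],s['wrist_torque']);arc([3,8,13,18])"
```

```text
clock: 16.05
eef_pos: [604.9, -118.6, 156.5]
tcp_rot: [3.141, -0.136, -0.207]
contact_force: [-4.3, 0.4, -2.1]
opening: 0.285
grasp_force: 81.9
[ 604.39898042 -118.54420058  155.0426688 ] [ 3.14103238 -0.13800773 -0.20698591] [-2.64595873  0.85454512 -1.40553962] [ 0.02272395  0.50585529 -0.02017611]
3 [ 0.0042  0.     -0.0094] [-0.0001 -0.0524 -0.    ]
8 [ 0.0123  0.     -0.0246] [-1.000e-04 -1.396e-01 -1.000e-04]
13 [ 0.0217  0.     -0.0389] [-2.000e-04 -2.269e-01 -2.000e-04]
18 [ 0.0323  0.     -0.0525] [-3.000e-04 -3.142e-01 -2.000e-04]
```

```bash
python3 -m crank '[[0.0042,0,-0.0094,0,-0.0524,0,1],[0.0123,0,-0.0246,0,-0.14,0,1],[0.0217,0,-0.0389,0,-0.227,0,1],[0.0323,0,-0.0525,0,-0.314,0,1],[0.0323,0,-0.0525,0,-0.314,0,1]]';  python3 -c "
from h import *
f=cams.grab_frame('side')
s=r.sense();print(s['eef_pos'],s['tcp_rot'],s['contact_force'],s['wrist_torque']);arc([3,8,12,15,16])"
```

```text
clock: 16.6
eef_pos: [629.4, -123.7, 212.0]
tcp_rot: [3.141, 0.178, -0.207]
contact_force: [-7.6, 1.5, 1.3]
opening: 0.282
grasp_force: 82.5
[ 628.58289295 -123.54139127  210.84880666] [ 3.14108215  0.17651903 -0.20714723] [-4.61778306  2.3116167   1.66486512] [0.08655702 0.60337284 0.03871615]
3 [ 0.0042 -0.     -0.0094] [-0.0001 -0.0524 -0.    ]
8 [ 0.0122 -0.     -0.0246] [-0.0002 -0.1396 -0.    ]
12 [ 0.0196 -0.     -0.0362] [-2.000e-04 -2.094e-01 -1.000e-04]
15 [ 0.0256 -0.     -0.0445] [-3.000e-04 -2.618e-01 -1.000e-04]
16 [ 0.0277 -0.     -0.0472] [-3.000e-04 -2.793e-01 -1.000e-04]
```

```bash
python3 -m crank '[[0.0042,0,-0.0094,0,-0.0524,0,1],[0.0122,0,-0.0246,0,-0.14,0,1],[0.0196,0,-0.0362,0,-0.209,0,1],[0.0256,0,-0.0445,0,-0.262,0,1],[0.0256,0,-0.0445,0,-0.262,0,1]]'; python3 -m crank '[[0,0,0,0,0,0,1],[0,0,0,0,0,0,1],[0,0,0,0,0,0,1]]'; python3 - <<'E'
from h import *
s=r.sense();print(s['contact_force'],s['wrist_torque'])
an=lambda p:np.degrees(np.arctan2(p[2]-105,-(p-HINGE)@B))
print("rot",np.degrees(s['tcp_rot'][1]+.4368),"pos",an(s['eef_pos'])-an(np.array([598.3,-117.3,97.1])))
f=cams.grab_frame("side");g=cams.grab_frame("top")
cv2.imwrite("pics/end_s.png",f["image"][:,:,::-1]);cv2.imwrite("pics/end_t.png",g["image"][:,:,::-1])
# predicted lid front corners (top face) for angles, and wood-lid mask extent in side view
for a in(45,50,55):
    t=np.radians(a);by=np.array([-B[1],B[0],0])
    P=[HINGE+B*(-174*np.cos(t)+10*np.sin(t))+np.array([0,0,174*np.sin(t)+10*np.cos(t)])+k*97*by for k in(-1,1)]
    print(a,[np.round(proj(f,q),1).tolist() for q in P])
a=cv2.imread("pics/side0.png").astype(int);d=np.abs(f["image"][:,:,::-1].astype(int)-a).sum(2)>60
h=cv2.cvtColor(f["image"],cv2.COLOR_RGB2HSV)
m=((h[...,0]>8)&(h[...,0]<24)&(h[...,1]>95)&(h[...,2]>70))
for y in range(60,170,6):
    c=np.where(m[y,290:460])[0]+290; print(y,len(c),c.min() if len(c) else 0,c.max() if len(c) else 0,end=' | ')
E
```

```text
clock: 17.15
eef_pos: [661.2, -130.3, 249.9]
tcp_rot: [3.141, 0.439, -0.207]
contact_force: [-4.6, 0.6, 4.2]
opening: 0.281
grasp_force: 82.7
clock: 17.45
eef_pos: [661.0, -130.3, 249.8]
tcp_rot: [3.141, 0.434, -0.207]
contact_force: [1.4, 0.8, -3.9]
opening: 0.282
grasp_force: 82.1
[ 1.35197805  0.80382141 -3.90990341] [-0.06530502 -0.43295996  0.13656508]
rot 49.91810206211279 pos 49.81329206799244
45 [[358.8, 164.2], [363.5, 109.3]]
50 [[366.6, 159.5], [370.1, 104.9]]
55 [[374.9, 155.4], [377.2, 101.0]]
60 0 0 0 | 66 0 0 0 | 72 0 0 0 | 78 0 0 0 | 84 0 0 0 | 90 0 0 0 | 96 0 0 0 | 102 0 0 0 | 108 9 347 355 | 114 11 349 376 | 120 14 367 380 | 126 18 365 385 | 132 25 363 390 | 138 26 365 394 | 144 30 365 394 | 150 36 364 403 | 156 39 363 408 | 162 38 365 413 | 168 82 332 458 |
```

The joint rotation, the arc position and the lid corner (column ~364 against 366 predicted) all put the lid at about 50°. One last check that the flask hasn't shifted, then I'll hand in.

```bash
python3 - <<'E'
from h import *
from rig import sign_off
a=cv2.imread("pics/side0.png");b=cv2.imread("pics/end_s.png")
for n,(x0,y0,x1,y1) in(("flask body",(250,325,306,378)),("tin",(362,308,408,362)),("cork",(178,285,222,320)),("teal",(172,232,202,274))):
    m=cv2.matchTemplate(b[y0-10:y1+10,x0-10:x1+10],a[y0:y1,x0:x1],cv2.TM_CCOEFF_NORMED);_,v,_,l=cv2.minMaxLoc(m);print(n,l[0]-10,l[1]-10,round(v,3))
v=cv2.cvtColor(b,cv2.COLOR_BGR2HSV)[...,2]
print([(y,255+np.where(v[y,255:300]<85)[0].min(),255+np.where(v[y,255:300]<85)[0].max()) for y in(292,298,306,308)])
s=r.sense();print(s["opening"],s["grasp_force"],s["tcp_rot"])
print(sign_off())
E
```

```text
flask body 0 0 0.988
tin 0 0 0.991
cork 1 0 0.687
teal 0 0 0.856Traceback (most recent call last):
  File "<stdin>", line 7, in <module>
    return umr_minimum(a, axis, None, out, keepdims, initial, where)
ValueError: zero-size array to reduction operation minimum which has no identity
```

```bash
python3 - <<'E'
from h import *
b=cv2.imread("pics/end_s.png");a=cv2.imread("pics/side0.png")
for n,i in(("start",a),("end",b)):
    v=cv2.cvtColor(i,cv2.COLOR_BGR2HSV)[...,2]
    print(n);print("\n".join(str(y)+' '+''.join(chr(97+int(k)//11) for k in v[y,250:302]) for y in range(278,326,2)))
E
```

```text
start
278 iiijklmmmnooomkkmnopppoomljiilnnnnnnnnnooooonnnnnnnn
280 lmmnoooopopoomjiiiiiiiihhghgiknnonnnnnnnnnnnnnnnnnnn
282 ooooopppppooonkiihhhhhhhhgggikmnnnnnnnnnnnnnnnonooon
284 ooooopppppooonljihhhhhhhhhhhilmlnnnnnnnnnnnnnnoooono
286 ooooooppppooopnlihhhhhhhhhgghjkllmnnnnnnnnnnnoonnooo
288 oooooooooponppomjihhhhhhghghhikklmnnnnnnnnnnnoonoooo
290 ooooooopooonoppomkihhhhhghhijkkkkmnnnnnnnnnnnnnonooo
292 oooooopoppoomnopponmmljjjjkkkjjjlnnnoonnnnnnnnnnnnno
294 oooooopppppoommmnoppppoonnmkiihjkmmnoonnnnnnnnnnnnnn
296 pooopopopppooonmkjkklkkkjjhggiiijjkmmmmnnnnnnnnnnnnn
298 ooooooppopoooonmlihggggggggghiiiiiijjkmnnnnnonnnnono
300 oopoooooooooonnnmkhggggggggghiiiiiiijklnonnnnnnnnnnn
302 ppooooooooooonnnnmjiijkllmmmmmlkjijijkmnoonnnnnnnnnn
304 ppoopoopooooonnnnnoooooonnnooopponlklmnoooonnnnnnnnn
306 ppppoopoooooonnopponljiiiiiiijkmoppoooooooonnnnnnnnn
308 ppoooooooooooooppoligggghhhhhhhikmpqpooooooonnnnnnnn
310 pppppppooooooopqoliggghhhhhhhhhhiloqpoooooonnnnnnnnn
312 ppppoppppopooopppmihgghhhhhhhhhijmppooooooooonnnnnnn
314 ppppppppoopoooooppnkihhghhhhhhiknopnmmoooooooonnnnnn
316 opopppp
[... 945 characters left out ...]
hilnnnnnmnmnmnnn
302 ooooopoppoooonnnlifeeeeeeedddeeddeghijlnnnnmnnnnnnmn
304 pppppppppppooonmkhfeeeeedeeedeedddegilmnnnnnnnnnnnnn
306 pppppppppppoonmljgfeeeedeeeeeedddefgilnooooonnnnnnnn
308 ppppppppopooonlkihfeeeeeeeeeddddeefghjmoooooonnnnnoo
310 pppppppppppoonlkjihfeeeeeddddddeeefggimooooooonnnnnn
312 pppppppppppoomlkkjjhgffeeeeeedeeffgghknoopoooonnnnnn
314 pppppppppppoonmjjjjjjjihhffffffgfggfilopooooooonnnnn
316 ppppppppppppoomjhhiijjjjjjiiiihgfeffimoooooooooonnnn
318 pppppppppppooonkihggggghhgggggfffgghikmnoooooooonnnn
320 pppppppppppoonmkjihhhgghhggggghhhhhggiiklmnooooonnnn
322 pppppppppooonnmkjiiiihhhhhhihhhhhhhgghhjjjkmnoooonnn
324 ppppppppoonnoomljjiiiiihhhhhhhhhhhhhhhijjjjklnoooonn
```

The stopper fills the mouth: knob top begins at row ~285 (284 expected) and the flange bottom is at ~319 (320 expected), so it's seated flat. Handing in.

```bash
python3 -c "
from rig import sign_off
print(sign_off())"
```

```text
the job is handed in; nothing more can be done
None
```

The stopper is fully home in the flask and released, the flask hasn't moved, and the arm is holding the damp-box lid open by its tongue at about 50°; the job is handed in.

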